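# Push the ramekin carrier through the slide's lift gate

### The job

Press the slide's long thumb bar down with one fingertip so that the gate swings well up, and keep it held there while you push the two-ramekin carrier along the slide with the other finger, until the whole carrier is past the gate; then come away so that the gate drops shut behind it. Only press and push: lift nothing, keep the ramekins standing in the carrier, do not let the carrier or the ramekins knock the gate, and leave everything else on the counter where it is.

Things in the scene. Friction and masses are not known exactly. Their poses are not given: they have to be found in the camera images.
- slide: Fixed stainless rack slide: 4 mm pan (lane floor 4 mm above the counter), straight lane along its own +y, the way the carrier is pushed. Origin on the counter, mid-lane, exactly under the gate; +x points away from the thumb-bar side, z up. Lane 72 mm wide (x -36 to +36 mm), walls 3 mm thick, tops 25 mm above the counter. The lane is open at its start, y = -235 mm.
- lane_end (a point): Foot of the end stop, mid-lane, at slide y = +182 mm, on the lane floor.
- shaft (a point): Axis of the gate's shaft at the gate: slide x = -45 mm, y = 0, 38 mm above the counter. The shaft, 8 mm thick, runs along slide y outside the lane wall, in three bearing posts at y = -215, -85 and +62 mm (x -53 to -37 mm, tops 46 mm above the counter).
- gate (a joint): Gate angle, rad: 0 shut, grows as it lifts, stop at 1.4. The gate arm and the thumb bar are one rigid piece turning on the shaft: pressing the bar down lifts the arm. From 1.15 up the carrier and ramekins pass freely, and so does a finger mid-lane. A spring shuts it when let go: press about 3 N at first, 6 N at the bottom. It cannot be pushed along the lane.
- bar_mid (a point): On the axis of the thumb bar at slide y = -85 mm; moves with the gate. The bar is round, 14 mm thick, parallel to the lane, 25 mm from the shaft axis. Its axis is at slide x = -64 mm, 54 mm above the counter with the gate shut; x = -70, 38 mm up at 0.7 rad; x = -64, 22 mm up at 1.4 rad. A fingertip can slide along it while pressing.
- bar_start (a point): Near end of the thumb bar, on its axis, slide y = -228 mm; moves with the gate. A crank joins bar and shaft only here (y -228 to -221) and at the far end (y +71 to +78), so the bar is free to press anywhere between.
- bar_end (a point): Far end of the thumb bar, on its axis, slide y = +78 mm; moves with the gate.
- gate_tip (a point): Free end of the gate arm; moves with the gate. Shut, the arm lies level across half the lane at slide y = 0, from the shaft to x = +2 mm, 32 to 44 mm above the counter, 4 mm thick along the lane, and blocks the carrier.
- carrier: Loose aluminium carrier in the lane short of the gate: tray 64 mm wide (x), 126 mm long (y), 20 mm high, two bays with a ramekin in each; at each end, in the middle, an upright plate 44 mm wide, 3 mm thick, its top 56 mm above the underside, to push against. Origin mid-underside; y along its length, towards the gate. 0.37 to 0.58 kg in all.
- carrier_nose (a point): Middle of the carrier's end face nearest the gate (+y end), 30 mm above its underside.
- carrier_tail (a point): Middle of the carrier's rear end face (-y end), the face to push, 30 mm above its underside.
- ramekin_a_c (a point): Centre of the blue ceramic ramekin in the carrier's rear bay: 56 mm across, 34 mm high, loose, standing on the tray's 3 mm floor; z of this point's frame is the ramekin's upright axis.
- ramekin_b_c (a point): The same for the ramekin in the carrier's front bay.
- spare_ramekin: Bystander: another blue ramekin, 56 mm across, 34 mm high, on the counter beside the thumb bar. Origin under its centre.
- wooden_spoon: Bystander: wooden spoon, 270 mm long, lying beyond the slide. Origin under its middle.
- salt_shaker: Bystander: steel salt shaker, 42 mm across, 75 mm high, beyond the slide. Origin under its centre.
- spice_jar: Bystander: glass spice jar, 44 mm across, 85 mm high, beyond the slide. Origin under its centre.
- saucepan: Bystander: lidded aluminium saucepan, 160 mm across, 120 mm high with its knob, handle to its own +y. Origin under its centre.
- container: Bystander: clear plastic box with a snap lid, 118 x 168 x 70 mm. Origin under its centre.
Mind the look-alikes: they are no part of the job. There is more than one size of the carrier; the one meant has the size given above.

How it is judged:
By the outcome, as a careful person would: the job done as asked, in the order asked, and still so for the second after the job is handed in, with the robot touching nothing.
It also fails if it takes over 38 s, if anything falls off the work surface, if the arm or the gripper's body presses on something with over 40 N, if the wrist force passes 120 N, or if a joint passes its speed limit or range.

### The arm

A 6-joint arm with a two-finger parallel gripper is mounted at the origin on the work surface. World frame = base frame: x ahead of the robot, y to its left, z up, the work surface at z = 0. Lengths are in m, angles in rad, forces in N, time in s.
With the tool pointing down it reaches from about 0.35 to 0.775 m from the base axis. Payload 5.5 kg.
Tool frame: the origin (TCP) lies midway between the tips of the shut fingers; the grasp point (between the pads) lies 19 mm behind it; z points along the fingers, y is the line along which they close (so a half turn about z gives the same grasp; the last joint's range is limited). The gripper opens to 85 mm and grips with 20 to 120 N. Pads are 22 mm wide; open, the fingers measure 114 mm over their backs; the gripper's body (76 mm by 85 mm) begins 54 mm behind the grasp point. The pads swing forward as they close: fully open they stand 13 mm farther back than shut.
Start: joints at [-1.254, 0.313, 0.046, 1.304, 0, 1.431], TCP at [0.254, -0.516, 0.231] pointing down, gripper open.
Joint ranges: [-2.76, 2.76], [-0.86, 1.69], [-1.03, 1.26], [-2.2, 2.34], [-1.47, 1.5], [-3.14, 3.14]. Speed limits (rad/s): [2.57, 2.57, 3.14, 3.14, 3.14, 3.14].

### API

Orientations are given as a 3x3 rotation matrix whose columns are the frame's x, y, z axes.
In Python, from bench import ctrl gives the robot as it stands. The module is installed in compiled form; this text tells all that it offers.
- The arm moves only by the tool jog_arm, never from a script. Its arguments are lists of equal length, an entry for each row: "hand": the gripper's target within -1 to 1 (shut at 1, half-way at 0, fully open at -1); "offset": the shift along the world's x, y, z in m, a list of three; "dr": the turn, a rotation vector about the world's x, y, z in degrees, a list of three. A call has 1 to 12 rows; each row shifts and turns the commanded pose from where the row before left it; what a row does not reach is not made up. A row lasts 1/8 s, in which the tool goes at most 62.5 mm and 10.7 degrees, less where a joint would pass 70% of its speed; a pose out of reach is approached as far as the arm can. A call with a gripper value outside its range is refused whole. The fingers move at their own pace and stop on an object; "force" is the grip in N (left out, the last holds). Time passes only in rows, so rows that do not move let the fingers close. It gives the time, the measured TCP pose, the force, the opening and the grip force at its end, in the units of the state.
- ctrl.state(): the state, without advancing time (a new reading comes with each control period).
- ctrl.camera(name): name is "scene" or "side" or "wrist"; returns the picture (420x560x3 uint8, red, green, blue); there is no depth.
- ctrl.calibration(name): a dict with "intrinsics" (3x3 intrinsics, pixels), "rvec" (rotation vector, rad) and "tvec" (3), from world to camera coordinates, as OpenCV has them. Camera axes: x right, y down, z forward; pixel columns grow to the right and rows downward; lengths in m; the calibration is good to about 2 mm. A picture is of the moment at which its call begins: read the wrist's pose just before it. calibration takes no time and is no camera call; for the wrist camera it gives the pose at the moment of the call.
- ctrl.close_job(): hands the job in; it is judged then, once.
The state is a dict: "t": time; "joints": joint angles; "qd": joint speeds; "tau": joint torques, N m; "tcp_pos": TCP position; "tool_rot": TCP orientation; "ft_force": force on the tool from outside, world axes, zero at the start; "ft_torque": the same for the moment, N m; "width": finger opening in m; "finger_force": force on a finger pad.
Only numpy, scipy, OpenCV 4.12 (cv2) and the standard library are available. Lean on these libraries where they do the work, as an engineer would, in place of code of your own. Each camera call takes 0.05 s, during which the arm holds its last target. There are 200 camera calls.

## Working session

There is one attempt and no reset: what is moved stays moved. The work goes in short steps, Python scripts to look and compute and a tool call to move; the robot and the scene stay as the last step left them, time stands still between calls to the robot, and variables do not carry over. Pictures are saved under pics/ and viewed, at most 10 in all, crops included, and the job is handed in when it is done.

Besides the shell and the picture viewer there is one more tool, called after "Request:" as name(argument=value, ...) on one line, values as JSON. jog_arm: Moves the arm, as the interface text tells. Its arguments: {"type":"object","properties":{"hand":{"type":"array"},"offset":{"type":"array"},"dr":{"type":"array"},"force":{"type":"number"}},"required":["hand","offset","dr"]}

```bash
mkdir -p pics; ls
python3 - <<'E'
from bench import ctrl
import cv2,numpy as np
for n in("scene","side"):
    im=ctrl.camera(n); cv2.imwrite(f"pics/{n}0.png",im[:,:,::-1])
    c=ctrl.calibration(n); R=cv2.Rodrigues(np.array(c["rvec"]))[0]
    print(n,np.round(c["intrinsics"],1).tolist(),(-R.T@np.array(c["tvec"]).ravel()).round(3),R.round(2).tolist())
s=ctrl.state();print(s['t'],s['width'],s['tool_rot'],s['tcp_pos'])
E
```

```text
pics
scene [[506.9, 0.0, 285.3], [0.0, 506.9, 201.0], [0.0, 0.0, 1.0]] [ 1.062 -0.907  1.232] [[0.87, 0.49, -0.0], [0.36, -0.65, -0.67], [-0.33, 0.58, -0.74]]
side [[461.4, 0.0, 279.3], [0.0, 461.4, 208.5], [0.0, 0.0, 1.0]] [0.094 0.633 0.96 ] [[-0.81, -0.58, 0.0], [-0.44, 0.61, -0.66], [0.38, -0.54, -0.75]]
0.1 0.08553248703064784 [[ 8.97491709e-01  4.41031055e-01 -4.89849215e-04]
 [ 4.41031253e-01 -8.97490361e-01  1.57645960e-03]
 [ 2.55632691e-04 -1.63089823e-03 -9.99998637e-01]] [ 0.25345701 -0.51560754  0.23049661]
```

View pics/scene0.png

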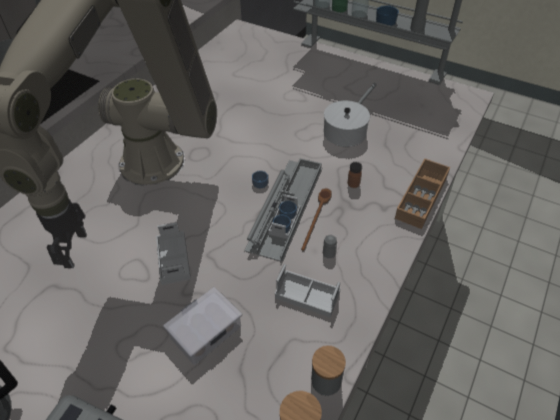

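View pics/side0.png

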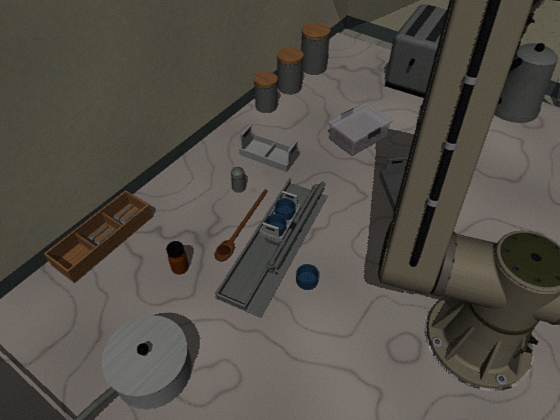

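The slide with the loaded carrier is at scene (285,210) and side (275,245). The empty trays at scene (308,292) and (172,250) are look-alikes: they hold no ramekins and are not in the lane. I'll enlarge crops to confirm.

Run:
```python
import cv2,numpy as np
a=cv2.imread("pics/scene0.png")[150:265,235:335]; b=cv2.imread("pics/side0.png")[170:320,205:335]
a=cv2.resize(a,None,fx=4,fy=4,interpolation=2);b=cv2.resize(b,(390,450),interpolation=2)
o=np.zeros((460,790,3),np.uint8);o[:460,:400]=a;o[:450,400:790]=b
o=cv2.convertScaleAbs(o,alpha=1.6)
cv2.imwrite("pics/crop1.png",o)
```

```text
(no output)
```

View pics/crop1.png

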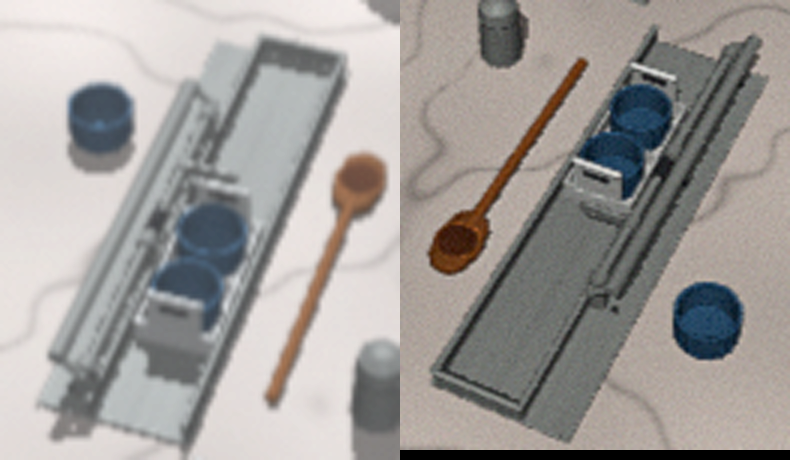

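Confirmed: the loaded carrier is in the lane, with white end plates. Tail plate top is at crop (150–200, 292–302) and nose plate top at (195–250, 188). Bar ends are at crop (55,355) and (192,88). Next step: cast rays and fit the slide pose.

```bash
cat > h.py <<'E'
from bench import ctrl
import cv2,numpy as np
def cam(n):
    c=ctrl.calibration(n);return np.array(c["intrinsics"]),cv2.Rodrigues(np.array(c["rvec"]))[0],np.array(c["tvec"]).ravel()
def ray(C,p,z):
    K,R,t=C;o=-R.T@t;d=R.T@np.linalg.inv(K)@np.array([p[0],p[1],1.]);return o+d*(z-o[2])/d[2]
def proj(C,P):
    K,R,t=C;q=K@(R@np.array(P)+t);return q[:2]/q[2]
def fit(M,W):
    M=np.array(M);W=np.array(W);a=M-M.mean(0);b=W-W.mean(0)
    th=np.arctan2((a[:,0]*b[:,1]-a[:,1]*b[:,0]).sum(),(a*b).sum());R=np.array([[np.cos(th),-np.sin(th)],[np.sin(th),np.cos(th)]])
    return R,W.mean(0)-R@M.mean(0),th
E
python3 - <<'E'
from h import *
S=cam("scene");D=cam("side")
s=lambda u,v:(235+(u-.5)/4,150+(v-.5)/4); d=lambda u,v:(205+(u-400)/3,170+v/3)
# model (x,y,z) and pixel
L=[("barst",S,s(57,354),-.064,-.228,.054),("barend",S,s(190,86),-.064,.078,.054),("endL",S,s(262,38),-.039,.185,.025),("endR",S,s(347,55),.039,.185,.025),("wallR",S,s(187,448),.039,-.235,.025),
("barst",D,d(754,42),-.064,-.228,.054),("barend",D,d(597,290),-.064,.078,.054),("endL",D,d(522,410),-.039,.185,.025),("endR",D,d(435,377),.039,.185,.025),("wallR",D,d(655,28),.039,-.235,.025)]
W=[ray(l[1],l[2],l[5])[:2] for l in L];M=[l[3:5] for l in L]
for k in(slice(0,5),slice(5,10),slice(0,10)):
    R,t,th=fit(M[k],W[k]);print(np.degrees(th).round(2),t.round(4));print(((np.array(W[k])-t)@R-np.array(M[k])).round(4).tolist())
for n,C,p in[("tailS",S,s(175,296)),("noseS",S,s(223,188)),("tailD",D,d(654,72)),("noseD",D,d(599,164))]:
    print(n,((ray(C,p,.060)[:2]-t)@R).round(4))
for n,C,p in[("spS",S,s(101,105)),("spD",D,d(708,315))]: print(n,((ray(C,p,.028)[:2]-t)@R).round(4))
print(R)
E
```

```text
10.16 [0.5412 0.0665]
[[-0.0025, 0.0105], [-0.0032, 0.0011], [0.0011, -0.0019], [-0.0011, 0.0016], [0.0058, -0.0113]]
10.28 [0.5313 0.0774]
[[-0.0005, -0.0], [0.0106, -0.0004], [-0.0017, -0.0027], [-0.0056, 0.0006], [-0.0029, 0.0026]]
10.22 [0.5363 0.072 ]
[[0.0012, 0.0044], [0.0007, -0.0051], [0.0052, -0.0081], [0.003, -0.0047], [0.0094, -0.0176], [-0.0041, 0.0061], [0.0067, 0.0058], [-0.0058, 0.0035], [-0.0097, 0.0069], [-0.0065, 0.0089]]
tailS [ 0.0024 -0.1481]
noseS [ 0.0011 -0.0322]
tailD [-0.0033 -0.1434]
noseD [-0.0052 -0.0273]
spS [-0.1354  0.0523]
spD [-0.1396  0.0517]
[[ 0.98413772 -0.17740616]
 [ 0.17740616  0.98413772]]
```

Request:
jog_arm(hand=[-0.36, -0.36, -0.36, -0.36, -0.36, -0.36, -0.36, -0.36, -0.36, -0.36, -0.36, -0.36], offset=[[0.024, 0.033, 0], [0.024, 0.033, 0], [0.024, 0.033, 0], [0.024, 0.033, 0], [0.024, 0.033, 0], [0.024, 0.033, 0], [0.024, 0.033, 0], [0.024, 0.033, 0], [0.024, 0.033, 0], [0.024, 0.033, 0], [0.024, 0.033, 0], [0.022, 0.032, 0]], dr=[[0, 0, 6.17], [0, 0, 6.17], [0, 0, 6.17], [0, 0, 6.17], [0, 0, 6.17], [0, 0, 6.17], [0, 0, 6.17], [0, 0, 6.17], [0, 0, 6.17], [0, 0, 6.17], [0, 0, 6.17], [0, 0, 6.17]])

```text
t: 1.6
tcp_pos: [0.5401, -0.1198, 0.2309]
tool_rot: [[-0.181, 0.983, -0.001], [0.983, 0.181, 0.0], [0.0, -0.001, -1.0]]
ft_force: [-0.5, -0.7, 0.5]
width: 0.058
finger_force: 0.0
```

Run:
```python
from h import *
s=ctrl.state();np.savez("w1.npz",K=cam("wrist")[0],R=cam("wrist")[1],t=cam("wrist")[2])
im=ctrl.camera("wrist");cv2.imwrite("pics/w1.png",cv2.resize(im[:,:,::-1],(800,600),interpolation=2))
print(s['t'],s['tcp_pos'].round(4),np.round(s['tool_rot'],3).tolist(),s['width'],s['qd'].round(2),s['ft_force'])
```

```text
1.6 [ 0.5401 -0.1198  0.2309] [[-0.181, 0.983, -0.001], [0.983, 0.181, 0.0], [0.0, -0.001, -1.0]] 0.05798509940113274 [ 0.56  0.21  0.28  0.06 -0.   -0.3 ] [-0.53770826 -0.74366353  0.52876884]
```

View pics/w1.png

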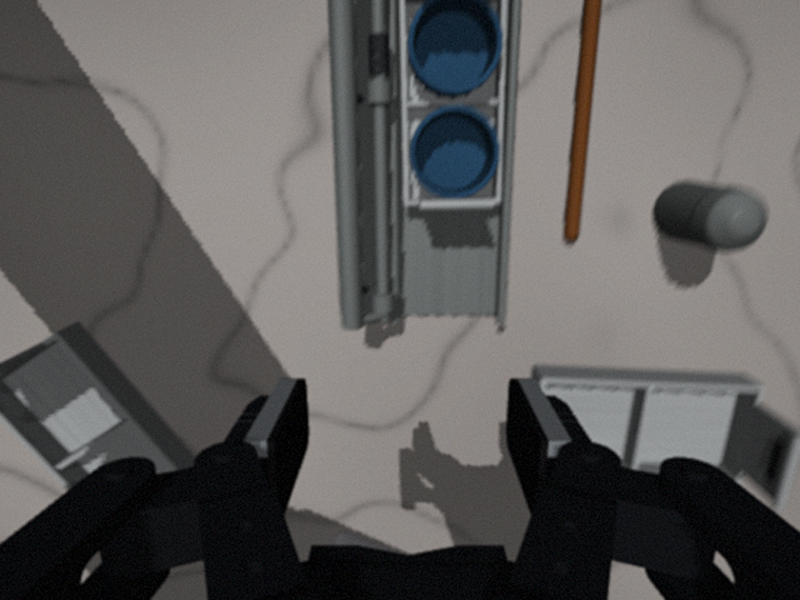

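The wrist picture shows the bar's near end at about (352,328), the lane start edge at row 316 (columns 402–497) and the carrier's rear rim at row 204. The slide is vertical in this view. I'll compute positions from it.

Run:
```python
from h import *
f=np.load("w1.npz");C=(f["K"],f["R"],f["t"]);print("cam",-C[1].T@C[2])
im=cv2.imread("pics/w1.png");c=cv2.convertScaleAbs(cv2.resize(im[0:360,310:540],(736,1152)[:2] if 0 else None,fx=1.66*1.0,fy=1.66,interpolation=2),alpha=1.8);cv2.imwrite("pics/w1c.png",c);print(c.shape)
p=lambda u,v,z:ray(C,((u+.5)*.7-.5,(v+.5)*.7-.5),z)[:2]
L=[("barst",p(352,328,.054),(-.064,-.228)),("wallRstart",p(503,328,.025),(.0375,-.235)),("wallRfar",p(516,10,.025),None),("lane L",p(402,316,.004),(-.036,-.235)),("lane R",p(497,316,.004),(.036,-.235)),("barfar",p(340,10,.054),None)]
R,t,th=fit([l[2] for l in L if l[2]],[l[1] for l in L if l[2]]);
R0=R
d=L[2][1]-L[1][1];print("wall dir",np.degrees(np.arctan2(-d[0],d[1])));d=L[5][1]-L[0][1];print("bar dir",np.degrees(np.arctan2(-d[0],d[1])))
print(np.degrees(th),t)
for l in L: print(l[0],l[1].round(4),((l[1]-t)@R).round(4),l[2])
for n,a in[("tail rim L",p(404,204,.024)),("rim R",p(499,204,.024)),("ifplatetop",p(460,204,.06)),("ramA",p(455,150,.041)),("ramB",p(456,44,.041))]:print(n,((a-t)@R).round(4))
```

```text
cam [ 0.5264279  -0.05117807  0.37344662]
(598, 382, 3)
wall dir 11.080978310409915
bar dir 10.7786125563459
9.69003162599991 [0.53666526 0.07434774]
barst [ 0.51   -0.1615] [-0.066 -0.228] (-0.064, -0.228)
wallRstart [ 0.6132 -0.1523] [ 0.0373 -0.2363] (0.0375, -0.235)
wallRfar [0.5747 0.0443] [ 0.0324 -0.036 ] None
lane L [ 0.5425 -0.1628] [-0.0341 -0.2348] (-0.036, -0.235)
lane R [ 0.6119 -0.1501] [ 0.0364 -0.2339] (0.036, -0.235)
barfar [0.4756 0.019 ] [-0.0695 -0.0443] None
tail rim L [-0.0334 -0.1512]
rim R [ 0.0294 -0.1505]
ifplatetop [ 0.     -0.1478]
ramA [-0.0025 -0.1169]
ramB [-0.0041 -0.058 ]
```

View pics/w1c.png

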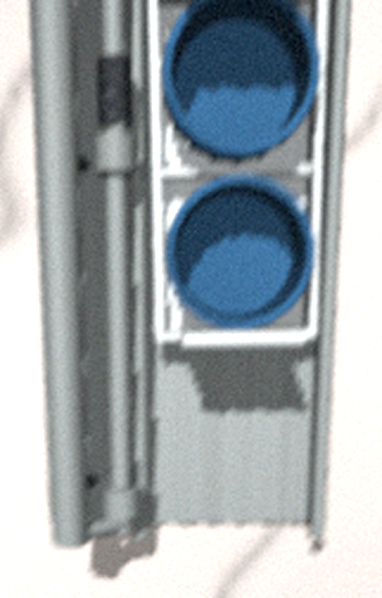

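Fit: yaw about 10.5°, gate near (0.533, 0.074), carrier tail at slide y ≈ -0.150. Next I'll descend behind the tail, with the left finger above the bar and the right finger mid-lane.

Request:
jog_arm(hand=[-0.36, -0.36, -0.36, -0.36, -0.36, -0.36], offset=[[-0.002, 0.007, -0.02], [-0.002, 0.007, -0.04], [0, 0, -0.04], [0, 0, -0.03], [0, 0, -0.015], [0, 0, 0]], dr=[[0, 0, 0], [0, 0, 0], [0, 0, 0], [0, 0, 0], [0, 0, 0], [0, 0, 0]])

```text
t: 2.4
tcp_pos: [0.5348, -0.1069, 0.0855]
tool_rot: [[-0.177, 0.984, -0.002], [0.984, 0.177, 0.001], [0.001, -0.002, -1.0]]
ft_force: [1.7, 0.5, 0.6]
width: 0.0581
finger_force: 0.0
```

Run:
```python
from h import *
C=cam("wrist");s=ctrl.state();np.savez("w2.npz",K=C[0],R=C[1],t=C[2])
im=ctrl.camera("wrist");a=cv2.resize(im[:,:,::-1],(500,375),interpolation=2)
b=ctrl.camera("side")[170:270,240:340,::-1];d=ctrl.camera("scene")[170:270,225:325,::-1]
o=np.zeros((600,800,3),np.uint8);o[:375,:500]=a;o[:300,500:]=cv2.resize(b,(300,300),interpolation=2);o[300:,500:]=cv2.resize(d,(300,300),interpolation=2)
cv2.imwrite("pics/w2.png",cv2.convertScaleAbs(o,alpha=1.6))
print(s['t'],s['tcp_pos'].round(4),s['ft_force'].round(2))
```

```text
2.4 [ 0.5348 -0.1069  0.0855] [1.67 0.48 0.59]
```

View pics/w2.png

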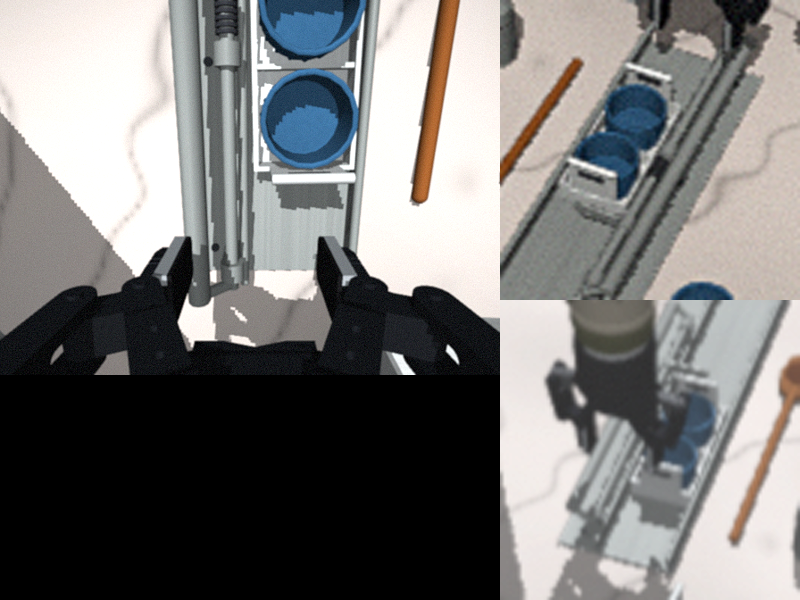

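The wrist view shows the bar running from (185,30) to (200,300), the tail plate top at (273–355, 178), and finger inner tips at (189,237) and (319,237). I'll compute these in the tool frame.

Run:
```python
from h import *
f=np.load("w2.npz");C=(f["K"],f["R"],f["t"])
T=np.array([.5348,-.1069]);a=np.radians(10.2);X=np.array([np.cos(a),np.sin(a)]);Y=np.array([-np.sin(a),np.cos(a)])
p=lambda u,v,z:ray(C,(u*1.12,v*1.12),z)[:2]-T
for n,u,v,z in[("bar near",200,300,.054),("bar far",185,30,.054),("bar L250",187,250,.054),("barR250",208,250,.054),("laneL",249,268,.004),("laneR",345,268,.004),("wallRtop",358,180,.025),("plateL",273,178,.06),("plateR",355,178,.06),("rimL",258,172,.024),("tipL",189,237,.0855),("tipR",319,237,.0855),("tipLback",163,243,.0855)]:
    q=p(u,v,z);print(n,(q@X).round(4),(q@Y).round(4))
```

```text
bar near -0.0348 -0.0492
bar far -0.0351 0.1021
bar L250 -0.0409 -0.0155
barR250 -0.0285 -0.0155
laneL -0.0056 -0.0551
laneR 0.0681 -0.0551
wallRtop 0.0652 0.0197
plateL 0.0086 0.0294
plateR 0.0522 0.0294
rimL 0.001 0.0247
tipL -0.0323 0.0067
tipR 0.0295 0.0067
tipLback -0.0449 0.0036
```

Request:
jog_arm(hand=[-0.36, -0.36, -0.36, -0.36], offset=[[0, 0, -0.012], [0, 0, -0.01], [0, 0, -0.003], [0, 0, 0]], dr=[[0, 0, 0], [0, 0, 0], [0, 0, 0], [0, 0, 0]])

```text
t: 3.05
tcp_pos: [0.5353, -0.107, 0.0609]
tool_rot: [[-0.177, 0.984, -0.001], [0.984, 0.177, 0.0], [0.0, -0.001, -1.0]]
ft_force: [-0.2, -0.5, -0.2]
width: 0.0579
finger_force: 0.0
```

Request:
jog_arm(hand=[-0.36, -0.36], offset=[[0, 0, -0.003], [0, 0, 0]], dr=[[0, 0, 0], [0, 0, 0]])

```text
t: 3.3
tcp_pos: [0.5356, -0.1071, 0.0583]
tool_rot: [[-0.177, 0.984, 0.0], [0.984, 0.177, 0.0], [0.0, 0.0, -1.0]]
ft_force: [0.5, -0.9, -0.0]
width: 0.0583
finger_force: 0.0
```

Request:
jog_arm(hand=[-0.36, -0.36], offset=[[0, 0, -0.003], [0, 0, 0]], dr=[[0, 0, 0], [0, 0, 0]])

```text
t: 3.55
tcp_pos: [0.5353, -0.1073, 0.0556]
tool_rot: [[-0.177, 0.984, -0.0], [0.984, 0.177, -0.001], [-0.001, -0.0, -1.0]]
ft_force: [-2.5, -1.2, 5.5]
width: 0.0579
finger_force: 2.5
```

Request:
jog_arm(hand=[-0.36, -0.36], offset=[[0, 0, -0.003], [0, 0, 0]], dr=[[0, 0, 0], [0, 0, 0]])

```text
t: 3.8
tcp_pos: [0.5342, -0.1074, 0.0526]
tool_rot: [[-0.177, 0.984, -0.002], [0.984, 0.177, -0.001], [-0.001, -0.003, -1.0]]
ft_force: [-3.3, -1.3, 5.8]
width: 0.0581
finger_force: 3.1
```

Request:
jog_arm(hand=[-0.36, -0.36, -0.36, -0.36, -0.36, -0.36, -0.36], offset=[[0, 0, -0.004], [0, 0, -0.004], [0, 0, -0.004], [0, 0, -0.004], [0, 0, -0.004], [0, 0, -0.004], [0, 0, 0]], dr=[[0, 0, 0], [0, 0, 0], [0, 0, 0], [0, 0, 0], [0, 0, 0], [0, 0, 0], [0, 0, 0]])

```text
t: 4.68
tcp_pos: [0.5377, -0.1073, 0.0289]
tool_rot: [[-0.178, 0.984, 0.004], [0.984, 0.178, -0.0], [-0.001, 0.004, -1.0]]
ft_force: [6.3, 0.9, 5.7]
width: 0.0579
finger_force: 3.7
```

Run:
```python
from h import *
C=cam("wrist");s=ctrl.state();np.savez("w3.npz",K=C[0],R=C[1],t=C[2])
im=ctrl.camera("wrist");a=cv2.resize(im[:,:,::-1],(500,375),interpolation=2)
b=ctrl.camera("side")[170:270,240:340,::-1];d=ctrl.camera("scene")[170:270,225:325,::-1]
o=np.zeros((600,800,3),np.uint8);o[:375,:500]=a;o[:300,500:]=cv2.resize(b,(300,300),interpolation=2);o[300:,500:]=cv2.resize(d,(300,300),interpolation=2)
cv2.imwrite("pics/w3.png",cv2.convertScaleAbs(o,alpha=1.6))
print(s['t'],s['tcp_pos'].round(4),s['ft_force'].round(2),s['ft_torque'].round(2))
```

```text
4.675 [ 0.5377 -0.1073  0.0289] [6.29 0.88 5.66] [ 0.22 -0.98 -0.01]
```

View pics/w3.png

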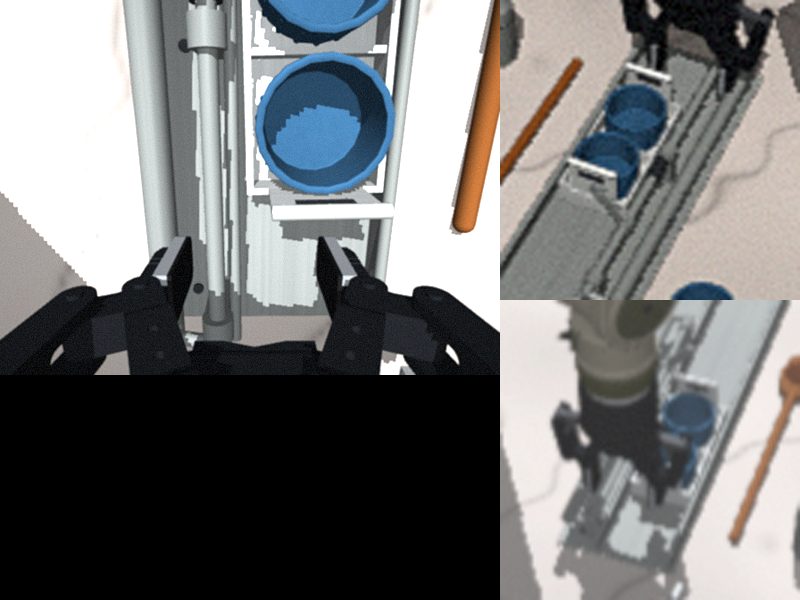

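Run:
```python
from h import *
f=np.load("w3.npz");C=(f["K"],f["R"],f["t"])
T=np.array([.5377,-.1073]);a=np.radians(10.2);X=np.array([np.cos(a),np.sin(a)]);Y=np.array([-np.sin(a),np.cos(a)])
for z in(.024,.028,.032):
  print(z,[(((ray(C,(u*1.12,v*1.12),z)[:2]-T)@X).round(4),((ray(C,(u*1.12,v*1.12),z)[:2]-T)@Y).round(4)) for u,v in((123,20),(159,20),(148,225),(178,225))])
q=ray(C,(332*1.12,205*1.12),.06)[:2]-T;print("plate",q@X,q@Y)
for z in(.02,.033):print("tips",[((ray(C,(u*1.12,v*1.12),z)[:2]-T)@X).round(4) for u,v in((189,237),(157,275),(180,275),(319,237))])
```

```text
0.024 [(np.float64(-0.0549), np.float64(0.1008)), (np.float64(-0.0402), np.float64(0.1008)), (np.float64(-0.0528), np.float64(0.011)), (np.float64(-0.0382), np.float64(0.0109))]
0.028 [(np.float64(-0.0534), np.float64(0.1)), (np.float64(-0.0391), np.float64(0.1)), (np.float64(-0.0514), np.float64(0.0126)), (np.float64(-0.0373), np.float64(0.0125))]
0.032 [(np.float64(-0.052), np.float64(0.0992)), (np.float64(-0.0381), np.float64(0.0992)), (np.float64(-0.05), np.float64(0.0142)), (np.float64(-0.0363), np.float64(0.0141))]
plate 0.02674424666285804 0.033060916298273534
tips [np.float64(-0.0341), np.float64(-0.052), np.float64(-0.04), np.float64(0.0315)]
tips [np.float64(-0.0313), np.float64(-0.0477), np.float64(-0.0367), np.float64(0.0287)]
```

Only the finger's inner edge is pressing the bar: the bar axis lies about 10 mm outboard of the tip. I'll lift off, shift 4–5 mm outboard and press again.

Request:
jog_arm(hand=[-0.36, -0.36, -0.36, -0.36, -0.36, -0.36, -0.36], offset=[[0, 0, 0.006], [0, 0, 0.008], [0, 0, 0.01], [0, 0, 0.01], [-0.004, -0.001, 0], [-0.001, 0, 0], [0, 0, 0]], dr=[[0, 0, 0], [0, 0, 0], [0, 0, 0], [0, 0, 0], [0, 0, 0], [0, 0, 0], [0, 0, 0]])

```text
t: 5.7
tcp_pos: [0.5297, -0.1079, 0.0617]
tool_rot: [[-0.177, 0.984, -0.001], [0.984, 0.177, 0.0], [0.001, -0.001, -1.0]]
ft_force: [0.3, 0.2, 0.4]
width: 0.0578
finger_force: 0.0
```

Request:
jog_arm(hand=[-0.36, -0.36, -0.36, -0.36, -0.36, -0.36, -0.36, -0.36], offset=[[0, 0, -0.004], [0, 0, -0.005], [0, 0, -0.005], [0, 0, -0.005], [0, 0, -0.005], [0, 0, -0.005], [0, 0, -0.005], [0, 0, 0]], dr=[[0, 0, 0], [0, 0, 0], [0, 0, 0], [0, 0, 0], [0, 0, 0], [0, 0, 0], [0, 0, 0], [0, 0, 0]])

```text
t: 6.7
tcp_pos: [0.53, -0.1081, 0.028]
tool_rot: [[-0.177, 0.984, -0.001], [0.984, 0.177, -0.0], [0.0, -0.001, -1.0]]
ft_force: [-2.0, 0.0, 4.3]
width: 0.0579
finger_force: 2.2
```

Run:
```python
from h import *
C=cam("wrist");s=ctrl.state();np.savez("w3.npz",K=C[0],R=C[1],t=C[2])
im=ctrl.camera("wrist");a=cv2.resize(im[:,:,::-1],(500,375),interpolation=2)
b=ctrl.camera("side")[170:270,240:340,::-1];d=ctrl.camera("scene")[170:270,225:325,::-1]
o=np.zeros((600,800,3),np.uint8);o[:375,:500]=a;o[:300,500:]=cv2.resize(b,(300,300),interpolation=2);o[300:,500:]=cv2.resize(d,(300,300),interpolation=2)
cv2.imwrite("pics/w4.png",cv2.convertScaleAbs(o,alpha=1.4))
print(s['t'],s['tcp_pos'].round(4),s['ft_force'].round(2),s['ft_torque'].round(2))
```

```text
6.7 [ 0.53   -0.1081  0.028 ] [-2.01  0.02  4.26] [-0.13  0.65  0.02]
```

View pics/w4.png

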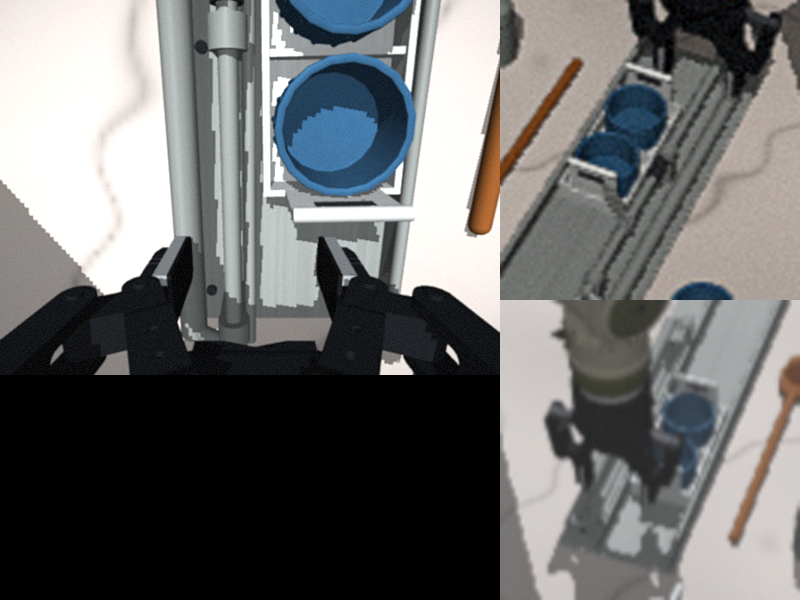

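The bar is held down: tip height 32 mm gives gate ≈ 1.25 rad. The bar axis is now slightly inboard of the tip, so I'll nudge 2 mm in and 2.5 mm lower, then approach the tail gently.

Request:
jog_arm(hand=[-0.36, -0.36, -0.36, -0.36, -0.36, -0.36, -0.36], offset=[[0.002, 0.0004, -0.001], [0, 0, -0.0015], [-0.0007, 0.0039, 0], [-0.0007, 0.0039, 0], [-0.0007, 0.0039, 0], [-0.0004, 0.002, 0], [0, 0, 0]], dr=[[0, 0, 0], [0, 0, 0], [0, 0, 0], [0, 0, 0], [0, 0, 0], [0, 0, 0], [0, 0, 0]])

```text
t: 7.72
tcp_pos: [0.5325, -0.0947, 0.0269]
tool_rot: [[-0.178, 0.984, 0.004], [0.984, 0.178, -0.002], [-0.003, 0.004, -1.0]]
ft_force: [1.4, -2.2, 6.5]
width: 0.0581
finger_force: 2.9
```

Request:
jog_arm(hand=[-0.36, -0.36, -0.36, -0.36, -0.36, -0.36, -0.36, -0.36], offset=[[-0.0004, 0.002, 0], [-0.0004, 0.002, 0], [-0.0004, 0.002, 0], [-0.0004, 0.002, 0], [-0.0004, 0.002, 0], [-0.0005, 0.003, 0], [-0.0005, 0.003, 0], [-0.0005, 0.003, 0]], dr=[[0, 0, 0], [0, 0, 0], [0, 0, 0], [0, 0, 0], [0, 0, 0], [0, 0, 0], [0, 0, 0], [0, 0, 0]])

```text
t: 8.72
tcp_pos: [0.5293, -0.0763, 0.027]
tool_rot: [[-0.177, 0.984, 0.005], [0.984, 0.177, -0.003], [-0.004, 0.004, -1.0]]
ft_force: [0.6, -5.0, 5.5]
width: 0.0582
finger_force: 3.9
```

Run:
```python
from h import *
C=cam("wrist");s=ctrl.state()
im=ctrl.camera("wrist");a=cv2.resize(im[:,:,::-1],(500,375),interpolation=2)
b=ctrl.camera("side")[170:270,240:340,::-1];d=ctrl.camera("scene")[170:270,225:325,::-1]
o=np.zeros((600,800,3),np.uint8);o[:375,:500]=a;o[:300,500:]=cv2.resize(b,(300,300),interpolation=2);o[300:,500:]=cv2.resize(d,(300,300),interpolation=2)
cv2.imwrite("pics/w5.png",cv2.convertScaleAbs(o,alpha=1.4))
print(s['t'],s['tcp_pos'].round(4),s['ft_force'].round(2),s['ft_torque'].round(2))
```

```text
8.725 [ 0.5293 -0.0763  0.027 ] [ 0.6  -4.99  5.53] [-1.03 -0.15  0.03]
```

View pics/w5.png

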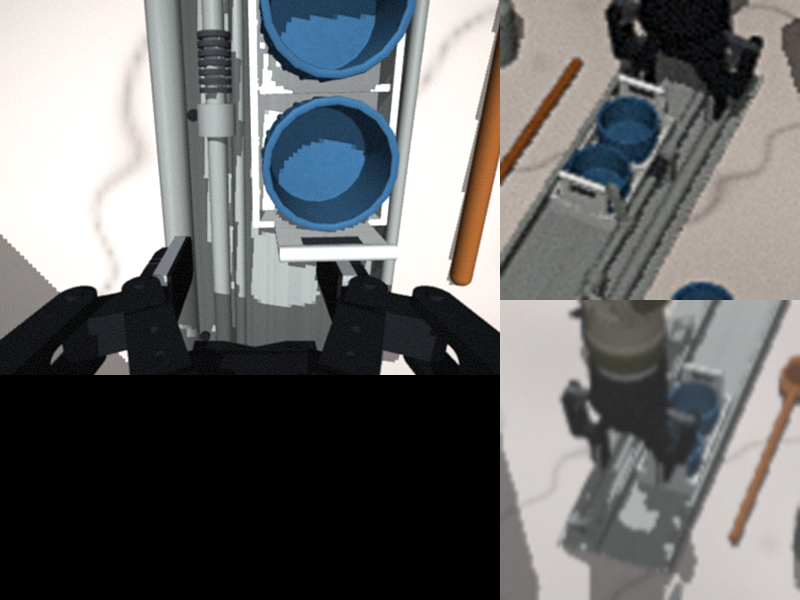

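Run:
```python
from h import *
S=cam("side");E=cam("scene");a=np.radians(10.2);R=np.array([[np.cos(a),-np.sin(a)],[np.sin(a),np.cos(a)]]);t=np.array([.5334,.0738])
for th in(0,.9,1.15,1.3,1.4):
    x=-.045+.047*np.cos(th);z=.038+.047*np.sin(th)
    w=np.r_[t+R@[x,0],z];p=proj(S,w);q=proj(E,w);print(th,((p-[240,170])*3+[500,0]).round(),((q-[225,170])*3+[500,300]).round())
w=np.r_[t+R@[-.045,0],.038];print("shaft",((proj(S,w)-[240,170])*3+[500,0]).round(),((proj(E,w)-[225,170])*3+[500,300]).round())
im=cv2.imread("pics/w5.png")[90:300,540:740];im2=cv2.imread("pics/w5.png")[320:450,600:800]
o=np.zeros((600,800,3),np.uint8);o[:420,:400]=cv2.resize(im,None,fx=2,fy=2);o[:260,400:]=cv2.resize(im2,None,fx=2,fy=2);cv2.imwrite("pics/w5c.png",o)
```

```text
0 [574. 203.] [706. 372.]
0.9 [592. 183.] [690. 344.]
1.15 [603. 183.] [681. 338.]
1.3 [611. 184.] [675. 335.]
1.4 [616. 185.] [671. 333.]
shaft [624. 223.] [664. 361.]
```

View pics/w5c.png

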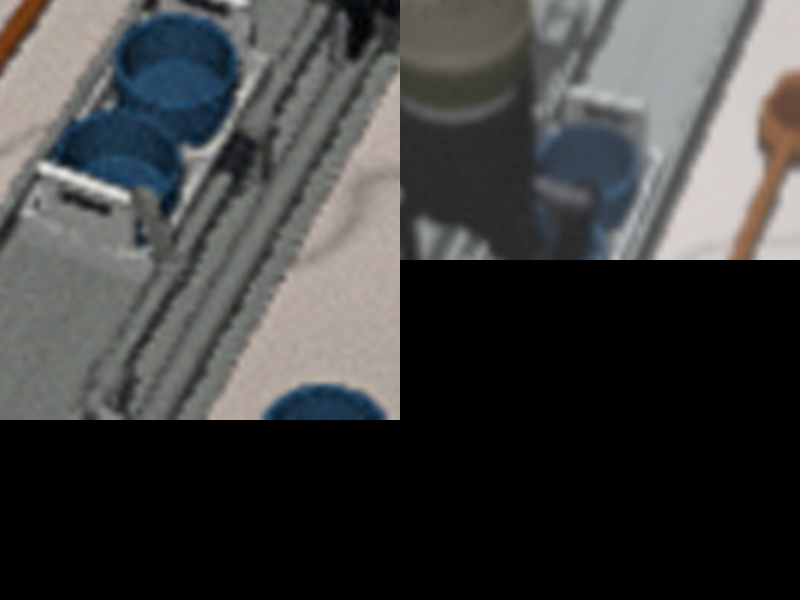

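The gate arm runs from its shaft at (622,217) up to its tip at (613,185), which matches the projection for about 1.3 rad. The finger is on the plate. Now I'll push.

Request:
jog_arm(hand=[-0.36, -0.36, -0.36, -0.36, -0.36, -0.36, -0.36, -0.36, -0.36, -0.36, -0.36, -0.36], offset=[[-0.0005, 0.003, 0], [-0.0007, 0.004, 0], [-0.0009, 0.0049, 0], [-0.0009, 0.0049, 0], [-0.0009, 0.0049, 0], [-0.0009, 0.0049, 0], [-0.0009, 0.0049, 0], [-0.0009, 0.0049, 0], [-0.0009, 0.0049, 0], [-0.0009, 0.0049, 0], [-0.0007, 0.004, 0], [-0.0005, 0.003, 0]], dr=[[0, 0, 0], [0, 0, 0], [0, 0, 0], [0, 0, 0], [0, 0, 0], [0, 0, 0], [0, 0, 0], [0, 0, 0], [0, 0, 0], [0, 0, 0], [0, 0, 0], [0, 0, 0]])

```text
t: 10.38
tcp_pos: [0.5197, -0.0229, 0.027]
tool_rot: [[-0.177, 0.984, 0.005], [0.984, 0.177, -0.003], [-0.004, 0.005, -1.0]]
ft_force: [2.9, -5.1, 6.2]
width: 0.0581
finger_force: 4.0
```

```bash
cat > chk.py <<'E'
from h import *
import sys
C=cam("wrist");s=ctrl.state();im=ctrl.camera("wrist")
a=np.radians(10.2);X=np.array([np.cos(a),np.sin(a)]);Y=np.array([-np.sin(a),np.cos(a)]);T=s['tcp_pos'][:2]
print(s['t'],s['tcp_pos'].round(4),s['ft_force'].round(2),"slide",((T-[.5334,.0738])@X).round(4),((T-[.5334,.0738])@Y).round(4))
# white plate/tray mask extents, bar edges by row
h=cv2.cvtColor(im,cv2.COLOR_RGB2HSV)
b=((h[...,0]>95)&(h[...,0]<125)&(h[...,1]>110)&(h[...,2]>25)).astype(np.uint8)
n,l,st,ce=cv2.connectedComponentsWithStats(b)
for i in range(1,n):
    if st[i,4]>800:
        x,y,w,hh,_=st[i];g=lambda u,v:((ray(C,(u,v),.041)[:2]-T)@X).round(4)
        print("blue",st[i].tolist(),"x at rim",g(x,y+hh/2),g(x+w,y+hh/2),"yback",((ray(C,(x+w/2,y+hh),.041)[:2]-T)@Y).round(4))
r=im[30].astype(int).sum(1)
print("row30",(r[100:300:4]//3).tolist())
E
python3 chk.py
```

```text
10.375 [ 0.5197 -0.0229  0.027 ] [ 2.88 -5.07  6.2 ] slide -0.0306 -0.0927
blue [293, 0, 173, 92, 12125] x at rim 0.0014 0.0574 yback 0.0759
blue [293, 108, 154, 151, 18153] x at rim 0.0016 0.0569 yback 0.0156
row30 [174, 176, 173, 172, 174, 175, 174, 176, 180, 180, 177, 180, 179, 173, 179, 180, 94, 114, 129, 132, 131, 130, 114, 108, 90, 58, 65, 71, 65, 65, 89, 77, 68, 43, 36, 37, 34, 32, 33, 25, 34, 33, 34, 33, 40, 198, 199, 119, 41, 37]
```

Request:
jog_arm(hand=[-0.36, -0.36, -0.36, -0.36, -0.36, -0.36, -0.36, -0.36, -0.36, -0.36, -0.36, -0.36], offset=[[-0.0009, 0.003, 0], [-0.001, 0.004, 0], [-0.0011, 0.0049, 0], [-0.0009, 0.0049, 0], [-0.0009, 0.0049, 0], [-0.0009, 0.0049, 0], [-0.0009, 0.0049, 0], [-0.0009, 0.0049, 0], [-0.0009, 0.0049, 0], [-0.0009, 0.0049, 0], [-0.0007, 0.004, 0], [-0.0005, 0.003, 0]], dr=[[0, 0, 0], [0, 0, 0], [0, 0, 0], [0, 0, 0], [0, 0, 0], [0, 0, 0], [0, 0, 0], [0, 0, 0], [0, 0, 0], [0, 0, 0], [0, 0, 0], [0, 0, 0]])

```text
t: 11.92
tcp_pos: [0.5089, 0.0304, 0.027]
tool_rot: [[-0.177, 0.984, 0.005], [0.984, 0.177, -0.003], [-0.003, 0.004, -1.0]]
ft_force: [1.0, -5.9, 7.1]
width: 0.0582
finger_force: 4.1
```

```bash
python3 chk.py
```

```text
11.925 [0.5089 0.0304 0.027 ] [ 1.04 -5.87  7.09] slide -0.0318 -0.0383
blue [0, 0, 102, 142, 11441] x at rim -0.0948 -0.0613 yback 0.0596
blue [294, 0, 175, 92, 12348] x at rim 0.0017 0.0584 yback 0.0759
blue [294, 108, 154, 151, 18210] x at rim 0.002 0.0572 yback 0.0156
row30 [178, 177, 176, 180, 178, 177, 179, 173, 179, 177, 177, 180, 178, 181, 179, 182, 180, 87, 118, 128, 131, 138, 132, 120, 103, 90, 51, 30, 30, 25, 75, 48, 38, 37, 45, 55, 47, 41, 37, 45, 57, 53, 72, 58, 69, 84, 205, 208, 110, 20]
```

Request:
jog_arm(hand=[-0.36, -0.36, -0.36, -0.36, -0.36, -0.36, -0.36, -0.36, -0.36, -0.36, -0.36, -0.36], offset=[[-0.0005, 0.003, 0], [-0.0007, 0.004, 0], [-0.0009, 0.0049, 0], [-0.0009, 0.0049, 0], [-0.0009, 0.0049, 0], [-0.0009, 0.0049, 0], [-0.0009, 0.0049, 0], [-0.0009, 0.0049, 0], [-0.0009, 0.0049, 0], [-0.0007, 0.004, 0], [-0.0005, 0.003, 0], [-0.0003, 0.0015, 0]], dr=[[0, 0, 0], [0, 0, 0], [0, 0, 0], [0, 0, 0], [0, 0, 0], [0, 0, 0], [0, 0, 0], [0, 0, 0], [0, 0, 0], [0, 0, 0], [0, 0, 0], [0, 0, 0]])

```text
t: 13.48
tcp_pos: [0.4999, 0.0804, 0.027]
tool_rot: [[-0.177, 0.984, 0.005], [0.984, 0.177, -0.002], [-0.003, 0.004, -1.0]]
ft_force: [0.9, -5.6, 7.9]
width: 0.0583
finger_force: 4.2
```

```bash
python3 chk.py
```

```text
13.475 [0.4999 0.0804 0.027 ] [ 0.92 -5.64  7.94] slide -0.0318 0.0124
blue [294, 0, 175, 92, 12343] x at rim 0.0017 0.0584 yback 0.0759
blue [294, 108, 154, 151, 18222] x at rim 0.002 0.0572 yback 0.0156
blue [0, 129, 117, 140, 13144] x at rim -0.1042 -0.062 yback 0.0118
row30 [175, 173, 177, 173, 176, 177, 176, 176, 178, 177, 176, 176, 175, 175, 177, 173, 169, 144, 145, 151, 159, 155, 153, 150, 151, 152, 148, 153, 154, 152, 156, 153, 149, 156, 146, 149, 150, 158, 150, 156, 102, 137, 130, 92, 70, 98, 200, 199, 111, 17]
```

Request:
jog_arm(hand=[-0.36, -0.36, -0.36, -0.36, -0.36, -0.36, -0.36, -0.36, -0.36, -0.36, -0.36, -0.36], offset=[[-0.0005, 0.003, 0], [-0.0005, 0.003, 0], [-0.0004, 0.002, 0], [0, 0, 0], [0.0005, -0.003, 0], [0.0012, -0.0065, 0], [0.0018, -0.0098, 0], [0.0018, -0.0098, 0], [0.0018, -0.0098, 0], [0.0018, -0.0098, 0], [0.0018, -0.0098, 0], [0, 0, 0]], dr=[[0, 0, 0], [0, 0, 0], [0, 0, 0], [0, 0, 0], [0, 0, 0], [0, 0, 0], [0, 0, 0], [0, 0, 0], [0, 0, 0], [0, 0, 0], [0, 0, 0], [0, 0, 0]])

```text
t: 15.02
tcp_pos: [0.5075, 0.031, 0.0261]
tool_rot: [[-0.177, 0.984, 0.001], [0.984, 0.177, 0.001], [0.001, 0.002, -1.0]]
ft_force: [0.0, 0.1, 6.5]
width: 0.0584
finger_force: 2.7
```

```bash
python3 chk.py
```

```text
15.025 [0.5075 0.031  0.0261] [0.04 0.15 6.48] slide -0.0331 -0.0375
blue [0, 0, 105, 145, 11295] x at rim -0.0947 -0.0602 yback 0.0585
blue [298, 0, 177, 93, 13582] x at rim 0.003 0.0601 yback 0.0755
row30 [166, 166, 169, 167, 167, 166, 168, 166, 165, 167, 169, 172, 170, 169, 162, 170, 173, 168, 103, 100, 113, 120, 129, 128, 116, 104, 89, 67, 35, 29, 28, 87, 104, 113, 114, 124, 115, 117, 110, 98, 88, 71, 46, 61, 53, 65, 59, 196, 196, 102]
```

The carrier's tail is about 33 mm past the gate, and the finger is back on the near side. Lifting now lets the gate shut.

Request:
jog_arm(hand=[-0.36, -0.36, -0.36, -0.36, -0.36, -0.36, -0.36, -0.36, -0.36, -0.36, -0.36, -0.36], offset=[[0, 0, 0.005], [0, 0, 0.006], [0, 0, 0.006], [0, 0, 0.006], [0, 0, 0.008], [0, 0, 0.012], [0, 0, 0.025], [0, 0, 0.035], [0.003, -0.015, 0.04], [0.004, -0.02, 0.03], [0, 0, 0], [0, 0, 0]], dr=[[0, 0, 0], [0, 0, 0], [0, 0, 0], [0, 0, 0], [0, 0, 0], [0, 0, 0], [0, 0, 0], [0, 0, 0], [0, 0, 0], [0, 0, 0], [0, 0, 0], [0, 0, 0]])

```text
t: 16.58
tcp_pos: [0.513, -0.0041, 0.1982]
tool_rot: [[-0.177, 0.984, -0.001], [0.984, 0.177, 0.0], [0.001, -0.001, -1.0]]
ft_force: [-0.4, 0.6, -0.6]
width: 0.058
finger_force: 0.0
```

```bash
python3 chk.py
python3 - <<'E'
from h import *
S=cam("side");im=ctrl.camera("side");a=np.radians(10.2);R=np.array([[np.cos(a),-np.sin(a)],[np.sin(a),np.cos(a)]]);t=np.array([.5334,.0738])
for th in(0,1.3):
  P=[proj(S,np.r_[t+R@[-.045+r*np.cos(th),0],.038+r*np.sin(th)]) for r in(0.02,.035,.047)];print(th,np.round(P,1).tolist())
g=cv2.cvtColor(im,cv2.COLOR_RGB2GRAY);print(g[226:252:1,262:288:2])
h=cv2.cvtColor(im,cv2.COLOR_RGB2HSV);b=((h[...,0]>95)&(h[...,0]<125)&(h[...,1]>110)&(h[...,2]>25)).astype(np.uint8)
for st in cv2.connectedComponentsWithStats(b)[2][1:]:
  if st[4]>80:print(st.tolist(),((ray(S,(st[0]+st[2]/2,st[1]+st[3]/2),.025)[:2]-t)@R).round(3))
E
```

```text
16.575 [ 0.513  -0.0041  0.1982] [-0.41  0.56 -0.64] slide -0.0338 -0.073
blue [293, 0, 73, 52, 3187] x at rim 0.0046 0.059 yback 0.1127
blue [118, 3, 73, 79, 3373] x at rim -0.1274 -0.0723 yback 0.0913
row30 [137, 132, 139, 136, 121, 47, 16, 16, 19, 13, 17, 32, 24, 38, 29, 36, 36, 33, 35, 28, 35, 59, 18, 139, 139, 138, 138, 138, 137, 140, 140, 140, 137, 70, 90, 105, 88, 72, 40, 52, 77, 34, 90, 44, 26, 52, 49, 163, 84, 59]
0 [[274.3, 241.5], [268.9, 239.4], [264.6, 237.8]]
1.3 [[279.6, 238.8], [278.1, 234.6], [276.9, 231.2]]
[[ 35  75  78  76  78  79  78  74  76  78  77  78  76]
 [ 53  76  76  79  76  77  74  73  74  73  79  72  74]
 [ 68  81  79  77  77  77  76  76  73  76  78  73  81]
 [ 75  77  77  77  74  74  75  77  72  78  77  78  75]
 [ 77  75  79  78  76  77  77  79  75  75  71  78  72]
 [ 78  74  78  75  80  76  78  73  81  80  74  77  69]
 [ 77  75  81  78  77  73  75  72  81  72  74  79  62]
 [ 76  77  78  78  75  75  76  73  78  76  76  76  62]
 [ 76  80  75  75  74  76  75  76  77  75  79  71  67]
 [ 76  77  76  74  76  76  73  76  79  77  77  74  80]
 [ 74  74  75  77  
[... 239 characters left out ...]
 77  77  81  29]
 [ 77  80  66  59  55  57  70  94  66  60  65  71  38]
 [ 72  78  74  40  38  53  56  57  72  57  74  65  44]
 [ 70  72  73  75  66  52  45  53  54  58  82  59  60]
 [125  72  72  79  77  79  44  48  47  70  76  51  79]
 [140 142  95  74  77  80  77  68  45  73  67  42  74]
 [ 68 135 132  71  81  76  78  75  59  82  57  53  77]
 [ 25  61  81  47  75  75  78  71  59  76  41  68  74]
 [ 40  86  77  29  79  79  77  73  72  74  40  76  75]
 [ 81  88  90  36  81  76  73  65  77  56  48  76  70]
 [ 57  88  80  33  78  78  78  56  86  35  66  78  63]
 [ 43  88  84  32  78  75  69  68  76  33  74  75  56]]
[230, 248, 35, 44, 761] [0.    0.097]
[296, 264, 23, 26, 452] [-0.138  0.053]
```

```bash
python3 -c "
from bench import ctrl
print(ctrl.close_job())"
```

```text
the job is handed in; nothing more can be done
None
```

The job is handed in at about 16.7 s of the 38 s: the carrier with both ramekins sits about 33 mm past the gate, and the gate is shut behind it. This was checked by force readings and pixel measurements. I pressed the bar twice, because the first press caught it only on the finger's edge, before the carrier had been touched.

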